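# Feed screw caps through the gate into the slot

## Task

Load the three loose screw caps into the slot of the white loading tray: slide them through the narrow gate one at a time, first the red, then the blue, then the yellow, until all three stand in a file in the slot, each wholly past the gate. Only push them gently along the tray with the fingertips; never squeeze, lift or tip a cap. Leave the vial, the cup, the petri dish and the tape roll where they stand.

Things in the scene. Friction and masses are not known exactly. Their poses are not given: they have to be found in the camera images.
- tray: White loading tray, fixed: flat plate 224 (its x) by 400 (its y) by 10 mm; its top, the deck, is 10 mm above the worktop. Origin: centre of its underside; z up. Grey fences 6 mm thick stand 8 mm high on the deck. Caps stand 16 mm higher than the fences, so fingertips held 11 to 14 mm above the deck pass over all fences and still push the caps. Tray x, y below are in this frame.
- feed (a point): Middle of the feed area at the tray's -y end, on the deck (tray x 0, y -110, z 10 mm). Inside its fences it spans tray x -104 to 104, y -190 to -40 mm. The three caps start here side by side: x about -72, 0 and 72, y -122 to -98 mm, colours in any order. Beyond it two slanting fences funnel in to the gate: centre lines from (+-107, -38) to (+-26, 50) mm.
- gate (a point): Middle of the gate, on the deck (tray x 0, y 50, z 10 mm), between two steel posts 10 mm in diameter and 8 mm high with 42 mm clear between them. Caps pass it in the tray's +y direction; one is wholly past it with its centre at about tray y = 68 mm or more.
- slot_end (a point): Middle of the inner face of the slot's end stop, on the deck (tray x 0, y 180, z 10 mm). The slot runs from the gate to here along tray y, centred on x = 0: 130 mm long, 46 mm wide between its 8 mm high fences; three caps in a file take 108 mm.
- cap_red: Ribbed red plastic screw cap, closed end up, a plain upright cylinder 36 mm in diameter and 24 mm tall, 30 g or so, loose on the tray's deck. Origin: centre of its underside; z up. It slides when pushed; it may tip if pushed at its top edge.
- cap_blue: Ribbed blue plastic screw cap, closed end up, a plain upright cylinder 36 mm in diameter and 24 mm tall, 30 g or so, loose on the tray's deck. Origin: centre of its underside; z up. It slides when pushed; it may tip if pushed at its top edge.
- cap_yellow: Ribbed yellow plastic screw cap, closed end up, a plain upright cylinder 36 mm in diameter and 24 mm tall, 30 g or so, loose on the tray's deck. Origin: centre of its underside; z up. It slides when pushed; it may tip if pushed at its top edge.
- vial: Small upright beige vial with a white cap, 17 mm in diameter, 52 mm tall, loose; stands on the tray's deck beside the slot, on the tray's +x side (about x = 72 to 85 mm, y = 90 to 160 mm). Origin: centre of its underside. Leave alone
- cup: Lilac tapered sample cup with a dark rim, 49 mm wide, 64 mm tall, loose on the worktop to the left of the tray. Origin: centre of its underside. Leave alone
- petri: Clear glass petri dish, 60 mm in diameter, 13 mm tall, loose on the worktop to the right of the tray. Origin: centre of its underside. Leave alone
- tape: Roll of tan tape lying flat, 100 mm in diameter, 25 mm tall, loose on the worktop to the right of the tray. Origin: centre of its underside. Leave alone
Mind the look-alikes: they are no part of the job. Of the things shaped like the cap_red, the red one is meant. Of the things that look like the cap_yellow, the smaller one is meant.

How it is judged:
By the outcome, as a careful person would: the job done as asked, in the order asked, and still so for the second after the job is handed in, with the robot touching nothing.
It also fails if it takes over 59 s, if anything falls off the work surface, if the arm or the gripper's body presses on something with over 40 N, if the wrist force passes 120 N, or if a joint passes its speed limit or range.

## Robot

A 6-joint arm with a two-finger parallel gripper is mounted at the origin on a cart in front of the work surface, level with it; the furniture and walls round the work are solid. World frame = base frame: x ahead of the robot, y to its left, z up, the work surface at z = 0. Lengths are in mm, angles in rad, forces in N, time in s.
With the tool pointing down it reaches from about 300 to 775 mm from the base axis. Payload 14.6 kg.
Tool frame: the origin (TCP) lies between the finger pads; the fingertips stand 8 mm ahead of it and the grasp point (between the pads) lies 11 mm behind it; x points along the fingers, y is the direction in which the jaws open and shut, and the axes are right-handed (so a half turn about x gives the same grasp; the last joint's range is limited). The gripper opens to 94 mm and grips with 3 to 60 N. Pads are 16 mm wide; open, the fingers measure 119 mm over their backs; the gripper's body (75 mm by 177 mm) begins 78 mm behind the grasp point.
Start: joints at [1.16, 0.3, 1.521, -0, 1.321, -0.067], TCP at [185.384, 517.805, 213.446] pointing down, gripper open.
Joint ranges: [-3.03, 3.03], [-0.79, 2.21], [0.23, 2.52], [-1.04, 4.18], [0, 3.07], [-2.55, 2.55]. Speed limits (rad/s): [2.22, 2.22, 2.57, 3.14, 3.14, 3.14].

## Interface

Orientations are given as [roll, pitch, yaw] about the fixed x, y, z axes, in that order (R = Rz(yaw) Ry(pitch) Rx(roll)).
In Python, from cell import telemetry, camera, calibration, order gives the robot as it stands.
- The arm moves only by the shell command python3 -m handwheel 'ROWS' [FORCE]. ROWS is JSON, a list of rows, each a list of 7 numbers: the turn, a rotation vector about the tool's x, y, z as a fraction of full scale, then the shift along the tool's x, y, z as a fraction of full scale, then the opening, from 0 (shut) to 1 (fully open). A call has 1 to 12 rows; each row is the pose to reach, as a shift and turn from the pose measured when the call began, along the tool's axes at that moment, turning the shorter way round; what a row does not reach only later rows make up. Full scale, the value 1, is 300 mm for a shift and pi rad for a turn. A row lasts 1/8 s, in which the tool goes at most 62.5 mm and 10.7 degrees, less where a joint would pass 70% of its speed; a pose out of reach is approached as far as the arm can. A call with a number of a shift or a turn outside -1 to 1 is refused whole. A call with a gripper value outside its range is refused whole. The fingers move at their own pace and stop on an object; FORCE is the grip in N (left out, the last holds). Time passes only in rows, so rows that repeat a pose let the fingers close. It gives the time, the measured TCP pose, the force and the opening at its end, in the units of the state.
- telemetry.read_state(): the state, without advancing time (a new reading comes with each control period).
- camera(name): name is "scene" or "top" or "wrist"; returns the picture (384x512x3 uint8, red, green, blue); there is no depth.
- calibration(name): a dict with "fov_y" (degrees; the focal length in pixels is half the picture's height over the tangent of half this angle, whatever the lens; pixels are square), "cx", "cy" (the principal point, pixels), "position" and "attitude" of the camera in the world. Camera axes: x right, y down, z forward; pixel columns grow to the right and rows downward; lengths in mm; the calibration is good to about 2 mm. A picture is of the moment at which its call begins: read the wrist's pose just before it. calibration takes no time and is no camera call; for the wrist camera it gives the pose at the moment of the call.
- order.sign_off(): hands the job in, once; it reports no verdict.
The state is a dict: "clock": time; "joints": joint angles; "qd": joint speeds; "effort": joint torques, N m; "eef_pos": TCP position; "eef_rot": TCP orientation; "wrist_force": force on the tool from outside, world axes, zero at the start; "moment": the same for the moment, N m; "finger_gap": finger opening in mm.
Only numpy, scipy, OpenCV 4.12 (cv2) and the standard library are available. Lean on these libraries where they do the work, as an engineer would, in place of code of your own. Each camera call takes 0.05 s, during which the arm holds its last target.

## Working session

There is one attempt and no reset: what is moved stays moved. The work goes in short steps, Python scripts to look and compute and a shell command to move; the robot and the scene stay as the last step left them, time stands still between calls to the robot, and variables do not carry over. Pictures are saved under pics/ and viewed, and the job is handed in when it is done.

```bash
mkdir -p pics; ls; python3 - <<'E'
from cell import telemetry,camera,calibration
import cv2
print(telemetry.read_state())
for n in("scene","top"):
    print(n,calibration(n)); cv2.imwrite(f"pics/{n}0.png",camera(n)[:,:,::-1])
E
```

```text
pics
{'clock': 0.0, 'joints': array([ 1.16038701e+00,  3.00461889e-01,  1.52159624e+00,  1.70993470e-05,
        1.32069565e+00, -6.65759296e-02]), 'qd': array([-5.47328345e-05, -8.65326811e-04, -9.62050883e-04,  1.09223070e-03,
        8.34227376e-05, -7.82692346e-05]), 'effort': array([ 6.46163589e-04, -5.31802905e+01, -3.52740061e+01,  7.08806422e-02,
        2.44899967e-02, -1.31711677e-04]), 'eef_pos': array([185.2869786, 517.5753775, 212.8849673]), 'eef_rot': array([-1.6516354 ,  1.56963508, -1.99547303]), 'wrist_force': array([ 0.10293573, -0.24100698, -0.10259319]), 'moment': array([ 0.04614491, -0.00339917, -0.01607536]), 'finger_gap': 94.00361567310289}
scene {'fov_y': 49.041268175563474, 'cx': 256.0143231747171, 'cy': 192.59001500481966, 'position': array([-335.31416822, -502.34920833,  836.49125293]), 'attitude': array([-2.23253769, -0.00234588, -1.0361466 ])}
top {'fov_y': 50.38953632427434, 'cx': 254.28874057194275, 'cy': 187.79183013318186, 'position': array([ 252.065646  ,    9.72691061, 1236.27175191]), 'attitude': array([-2.90861499,  0.00825608, -1.70464691])}
```

View pics/scene0.png

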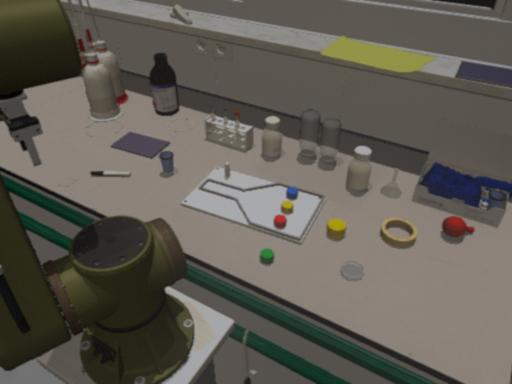

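View pics/top0.png

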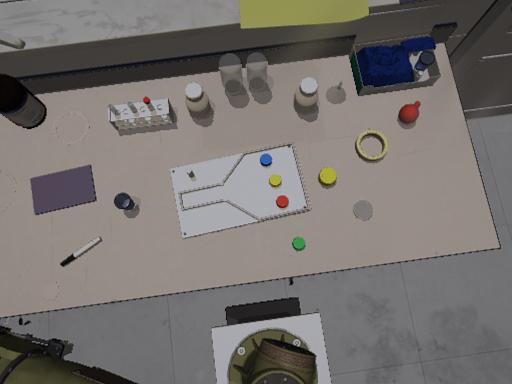

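Scene: the tray spans roughly (172,147)-(308,235) in the top view. Its slot points left (world +y). Blue is at (266,160), yellow at (275,181), red at (282,202). A decoy big yellow sits at (328,176) and a green at (299,243).

```bash
cat > h.py <<'E'
import numpy as np,cv2
from scipy.spatial.transform import Rotation as R
from cell import telemetry,camera,calibration
def ray(c,u,v):
    f=192/np.tan(np.radians(c['fov_y']/2))
    d=np.array([(u-c['cx'])/f,(v-c['cy'])/f,1.])
    return np.array(c['position']),R.from_euler('xyz',c['attitude']).as_matrix()@d
def onplane(c,u,v,z):
    p,d=ray(c,u,v); return p+d*(z-p[2])/d[2]
def proj(c,P):
    f=192/np.tan(np.radians(c['fov_y']/2))
    q=R.from_euler('xyz',c['attitude']).as_matrix().T@(np.array(P)-c['position'])
    return f*q[0]/q[2]+c['cx'],f*q[1]/q[2]+c['cy']
def hsv(im): return cv2.cvtColor(im,cv2.COLOR_RGB2HSV)
def blobs(im,col,amin=15):
    h=hsv(im);H,S,V=[h[:,:,i].astype(int) for i in range(3)]
    m={'red':((H<8)|(H>172))&(S>170)&(V>100),'blue':(H>105)&(H<128)&(S>170)&(V>90),'yellow':(H>22)&(H<34)&(S>170)&(V>100)}[col]
    n,l,st,ce=cv2.connectedComponentsWithStats(m.astype(np.uint8))
    return [(ce[i],st[i,4]) for i in range(1,n) if st[i,4]>=amin]
E
python3 - <<'E'
from h import *
im=cv2.imread('pics/top0.png')[:,:,::-1].copy()
c=calibration('top')
for col in('red','blue','yellow'):
    for ce,a in blobs(im,col): print(col,ce.round(1),a,onplane(c,*ce,34).round(1))
h=hsv(im)
m=((h[:,:,1]<28)&(h[:,:,2]>150)).astype(np.uint8); m[:130]=0;m[250:]=0
m=cv2.morphologyEx(m,cv2.MORPH_CLOSE,np.ones((15,15)))
cs,_=cv2.findContours(m,0,2); k=max(cs,key=cv2.contourArea)
r=cv2.minAreaRect(k);b=cv2.boxPoints(r);print(r)
for q in b: print(q,onplane(c,*q,10).round(1))
o=cv2.resize(im[130:250,150:330][:,:,::-1],None,fx=4,fy=4,interpolation=cv2.INTER_CUBIC)
cv2.polylines(o,[((b-[150,130])*4).astype(int)],True,(0,0,255),1)
cv2.imwrite('pics/t1.png',o)
E
```

```text
red [145.6  99.2] 21 [871.8 287.2  34. ]
red [409.  109.5] 154 [ 722.  -537.2   34. ]
red [281.9 201. ] 96 [484.4 -95.3  34. ]
blue [265.5 159.3] 88 [620.9 -64.6  34. ]
yellow [327.6 175.6] 196 [ 543.8 -244.8   34. ]
yellow [276.  178.3] 20 [556.6 -87.9  34. ]
((244.0, 189.5), (119.0, 488.0), 90.0)
[-3.643324e-15  1.300000e+02] [841.6 765.   10. ]
[488. 130.] [ 628.4 -780.6   10. ]
[488. 249.] [ 262.8 -681.5   10. ]
[  0. 249.] [458.1 761.3  10. ]
```

View pics/t1.png

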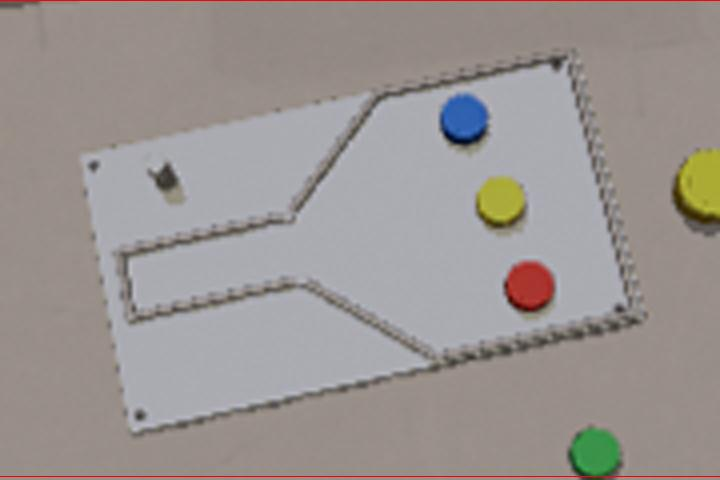

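```bash
cat >> h.py <<'E'
def fit(P,W): # tray xy -> world xy rigid
    P=np.array(P,float);W=np.array(W);p0=P.mean(0);w0=W.mean(0)
    z=((W-w0)@[1,1j])@np.conj((P-p0)@[1,1j]);a=np.angle(z)
    M=np.array([[np.cos(a),-np.sin(a)],[np.sin(a),np.cos(a)]])
    return a,w0-M@p0,M
E
python3 - <<'E'
from h import *
c=calibration('top')
A=[((84,156),(112,200),10),((134,433),(-112,200),10),((292,216),(26,50),18),((304,284),(-26,50),18),((121,251),(26,183),18),((130,319),(-26,183),18),((379,97),(107,-38),18),((436,356),(-107,-38),18),((571,56),(107,-193),18),((637,315),(-107,-193),18)]
W=[onplane(c,u/4+150-.4,v/4+130-.4,z)[:2] for (u,v),_,z in A]
P=[p for _,p,_ in A]
a,t,M=fit(P,W);print('yaw',a,t);print((np.array(W)-(np.array(P)@M.T+t)).round(1).tolist())
im=cv2.imread('pics/top0.png')[:,:,::-1].copy()
h=hsv(im)
print(h[178:184,270:280].tolist()[2])
for n,(u,v) in dict(red=(530,285),blue=(464,118),yellow=(501,200)).items():
    w=onplane(c,u/4+150-.4,v/4+130-.4,34)[:2];print(n,w.round(1),(M.T@(w-t)).round(1))
E
```

```text
yaw 0.08123348276866757 [544.1868685   25.59387635]
[[-1.2, -1.9], [1.2, -2.3], [0.2, -1.6], [-2.2, -0.2], [1.3, -1.0], [-0.5, 1.3], [-1.6, 1.0], [3.0, 1.9], [-1.2, 1.5], [0.9, 1.4]]
[[30, 166, 174], [30, 168, 172], [30, 167, 171], [30, 167, 171], [30, 169, 171], [30, 167, 171], [30, 169, 171], [30, 168, 170], [30, 169, 171], [30, 173, 172]]
red [484.9 -95.9] [ -69.  -116.3]
blue [621.4 -65.1] [ 69.6 -96.7]
yellow [553.  -83.9] [-1.000e-01 -1.098e+02]
```

```bash
cat >> h.py <<'E'
YAW=0.0812; T0=np.array([544.2,25.6])
def tw(x,y): 
    c,s=np.cos(YAW),np.sin(YAW); return T0+[c*x-s*y,s*x+c*y]
def plan(wps,s=None):
    """wps: (x,y tray, z world tip-TCP, heading deg from tray +y toward +x). prints row numbers"""
    s=s or telemetry.read_state()
    R0=R.from_euler('xyz',s['eef_rot']);p0=np.array(s['eef_pos'])
    for x,y,z,hd in wps:
        a=YAW-np.radians(hd)
        yd=np.array([np.cos(a),np.sin(a),0]) # jaw axis
        if R0.as_matrix()[:,1]@yd<0: yd=-yd
        xd=np.array([0,0,-1.]);zd=np.cross(xd,yd)
        Rt=R.from_matrix(np.c_[xd,yd,zd])
        rv=(R0.inv()*Rt).as_rotvec()/np.pi
        d=R0.inv().apply(np.r_[tw(x,y),z]-p0)
        print((x,y,z,hd),'row',np.r_[rv,d/300].round(4).tolist(),'mm',np.linalg.norm(d).round(),'deg',np.degrees(np.linalg.norm(rv)*np.pi).round(1))
def where():
    s=telemetry.read_state();c,si=np.cos(YAW),np.sin(YAW)
    d=s['eef_pos'][:2]-T0;A=R.from_euler('xyz',s['eef_rot']).as_matrix()
    print('t',round(s['clock'],2),'tray xy',(c*d[0]+si*d[1]).round(1),(-si*d[0]+c*d[1]).round(1),'z',s['eef_pos'][2].round(1),'jaw in tray',np.degrees(np.arctan2(A[1,1],A[0,1])-YAW).round(1),'tilt',A[:,0].round(3),'F',s['wrist_force'].round(1),'gap',s['finger_gap'].round(1))
E
python3 - <<'E'
from h import *
where(); plan([(0,-10,260,0),(0,-10,260,20)]); print(calibration('wrist'))
E
```

```text
Traceback (most recent call last):
  File "h.py", line 44, in where
    print('t',round(s['clock'],2),'tray xy',(c*d[0]+si*d[1]).round(1),(-si*d[0]+c*d[1]).round(1),'z',s['eef_pos'][2].round(1),'jaw in tray',np.degrees(np.arctan2(A[1,1],A[0,1])-YAW).round(1),'tilt',A[:,0].round(3),'F',s['wrist_force'].round(1),'gap',s['finger_gap'].round(1))
                                                                                                                                                                                                                                                          ^^^^^^^^^^^^^^^^^^^^^
AttributeError: 'float' object has no attribute 'round'
```

```bash
sed -i "s/s\['finger_gap'\].round(1)/round(s['finger_gap'],1)/" h.py
python3 - <<'E'
from h import *
where(); plan([(0,-10,260,0),(0,-10,260,20)]); print(calibration('wrist'))
E
```

```text
t 0.1 tray xy -317.8 519.5 z 212.9 jaw in tray 65.6 tilt [-0.    -0.001 -1.   ] F [-1. -0.  0.] gap 93.6
(0, -10, 260, 0) row [0.3647, 0.0002, 0.0003, -0.1558, -1.1713, 1.6929] mm 619.0 deg 65.6
(0, -10, 260, 20) row [0.4758, 0.0002, 0.0003, -0.1558, -1.1713, 1.6929] mm 619.0 deg 85.6
{'fov_y': 69.23299440903907, 'cx': 255.5200428519757, 'cy': 189.24864882292246, 'position': array([106.51759003, 546.87417485, 385.06997616]), 'attitude': array([2.85302097e+00, 1.48870920e-03, 1.22722869e+00])}
```

```bash
python3 -m handwheel '[[0.18,0,0,-0.1,-0.58,0.85,0.213],[0.18,0,0,-0.1,-0.58,0.85,0.213],[0.18,0,0,-0.1,-0.58,0.85,0.213],[0.18,0,0,-0.1,-0.58,0.85,0.213],[0.18,0,0,-0.1,-0.58,0.85,0.213],[0.18,0,0,-0.1,-0.58,0.85,0.213]]'; python3 - <<'E'
from h import *
where(); plan([(0,-10,260,0)])
E
```

```text
clock: 0.85
eef_pos: [368.5, 265.3, 243.3]
eef_rot: [-0.648, 1.57, -1.562]
wrist_force: [0.2, 0.1, -0.6]
finger_gap: 37.5
t 0.85 tray xy -155.7 253.1 z 243.3 jaw in tray 33.0 tilt [ 0.    -0.001 -1.   ] F [ 0.2  0.1 -0.6] gap 37.5
(0, -10, 260, 0) row [0.1831, 0.0003, 0.0001, -0.0548, -0.0417, 1.0184] mm 306.0 deg 33.0
```

```bash
python3 -m handwheel '[[0.1831,0,0,-0.05,-0.0417,1.0,0.213],[0.1831,0,0,-0.05,-0.0417,1.0,0.213],[0.1831,0,0,-0.05,-0.0417,1.0,0.213],[0.1831,0,0,-0.05,-0.0417,1.0,0.213],[0.1831,0,0,-0.05,-0.0417,1.0,0.213],[0.1831,0,0,-0.05,-0.0417,1.0,0.213],[0.1831,0,0,-0.05,-0.0417,1.0,0.213]]'; python3 - <<'E'
from h import *
where()
c=calibration('wrist');im=camera('wrist');cv2.imwrite('pics/w1.png',im[:,:,::-1]);np.save('w1.npy',c,allow_pickle=True);print(c)
E
```

```text
clock: 1.72
eef_pos: [541.3, 21.2, 258.1]
eef_rot: [-1.033, 1.57, -2.522]
wrist_force: [-1.1, 0.8, 0.4]
finger_gap: 20.0
t 1.73 tray xy -3.3 -4.2 z 258.1 jaw in tray 0.0 tilt [-0.001 -0.001 -1.   ] F [-1.1  0.8  0.4] gap 20.0
{'fov_y': 69.23299440903907, 'cx': 255.5200428519757, 'cy': 189.24864882292246, 'position': array([534.25877155, 105.36381066, 430.19259957]), 'attitude': array([2.85165658e+00, 1.54621252e-03, 8.20796198e-02])}
```

View pics/w1.png

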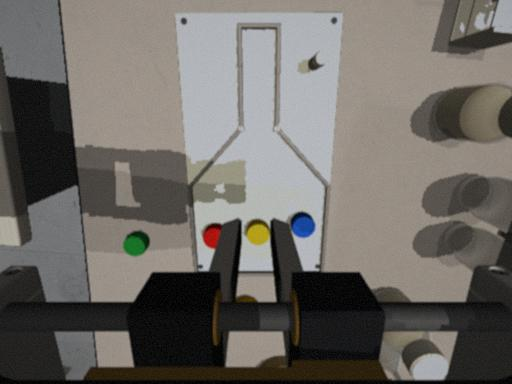

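```bash
python3 - <<'E'
import cv2
im=cv2.imread('pics/w1.png')[5:200,170:350]
cv2.imwrite('pics/w1z.png',cv2.resize(im,None,fx=3,fy=3,interpolation=cv2.INTER_CUBIC))
E
```

```text
(no output)
```

View pics/w1z.png

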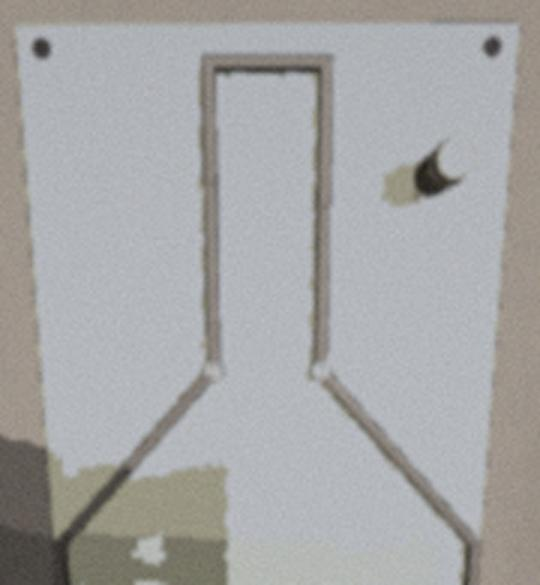

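```bash
python3 - <<'E'
from h import *
c=np.load('w1.npy',allow_pickle=True).item()
A=[((16,25),(-112,200),10),((519,23),(112,200),10),((212,371),(-26,50),18),((320,371),(26,50),18),((202,56),(-29,186),18),((332,56),(29,186),18),((64,541),(-107,-38),18),((473,541),(107,-38),18),((316,72),(23,180),18),((217,72),(-23,180),18)]
W=[onplane(c,u/3+170-.33,v/3+5-.33,z)[:2] for (u,v),_,z in A]
P=[p for _,p,_ in A]
a,t,M=fit(P,W);print('yaw',a,t);print(((np.array(W)-t)@M-P).round(1).tolist())
im=cv2.imread('pics/w1.png')[:,:,::-1].copy()
for col in('red','blue','yellow'):
    for ce,ar in blobs(im,col): w=onplane(c,*ce,30)[:2];print(col,ce.round(1),ar,(M.T@(w-t)).round(1))
E
```

```text
yaw 0.08582981355140548 [545.06503011  25.26855445]
[[1.1, -0.3], [-0.7, -0.5], [-0.7, 0.1], [-0.4, -0.1], [0.5, -0.8], [-0.6, -1.1], [2.7, 2.9], [-1.5, 2.2], [-1.5, -1.3], [1.0, -1.1]]
red [211.6 236.8] 249 [ -74.7 -116.9]
blue [302.9 226.2] 348 [ 68.8 -99.2]
yellow [257.8 233.4] 353 [  -1.7 -111.3]
```

```bash
sed -i 's/^YAW=.*/YAW=0.0845; T0=np.array([544.8,25.4])/' h.py
python3 - <<'E'
from h import *
where(); plan([(-88,-148,110,27.6),(-88,-148,30.5,27.6)])
E
```

```text
t 1.77 tray xy -4.0 -3.7 z 258.4 jaw in tray -0.1 tilt [-0.    -0.001 -1.   ] F [-0.6  0.6  0.7] gap 20.1
(-88, -148, 110, 27.6) row [0.1527, 0.0003, 0.0001, 0.4951, -0.2789, 0.4813] mm 223.0 deg 27.5
(-88, -148, 30.5, 27.6) row [0.1527, 0.0003, 0.0001, 0.7601, -0.2787, 0.4811] mm 283.0 deg 27.5
```

```bash
python3 -m handwheel '[[0.1527,0,0,0.2,-0.2789,0.4813,0.213],[0.1527,0,0,0.3,-0.2789,0.4813,0.213],[0.1527,0,0,0.495,-0.2789,0.4813,0.213],[0.1527,0,0,0.495,-0.2789,0.4813,0.213],[0.1527,0,0,0.6,-0.2789,0.4813,0.213],[0.1527,0,0,0.7,-0.2787,0.4811,0.213],[0.1527,0,0,0.76,-0.2787,0.4811,0.213],[0.1527,0,0,0.76,-0.2787,0.4811,0.213],[0.1527,0,0,0.76,-0.2787,0.4811,0.213]]'; python3 - <<'E'
from h import *
where()
c=calibration('wrist');im=camera('wrist');cv2.imwrite('pics/w2.png',im[:,:,::-1]);cv2.imwrite('pics/s2.png',cv2.resize(camera('top')[120:260,150:330,::-1],None,fx=4,fy=4))
plan([(0,20,30.5,27.6)])
E
```

```text
clock: 2.9
eef_pos: [470.1, -128.9, 31.5]
eef_rot: [0.936, 1.569, -1.031]
wrist_force: [0.4, -0.3, -0.1]
finger_gap: 19.9
t 2.9 tray xy -87.5 -147.5 z 31.5 jaw in tray -27.5 tilt [ 0.001 -0.001 -1.   ] F [ 0.4 -0.3 -0.1] gap 19.9
(0, 20, 30.5, 27.6) row [0.0002, 0.0003, -0.0005, 0.003, -0.0005, -0.6308] mm 189.0 deg 0.1
```

View pics/w2.png

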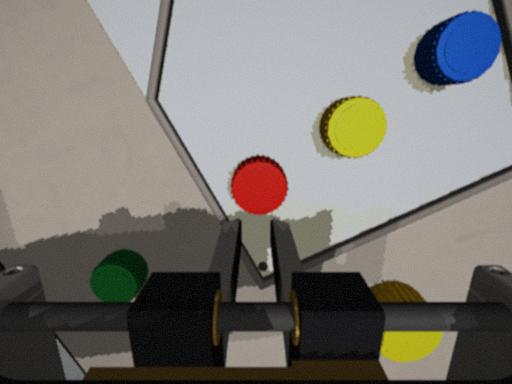

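View pics/s2.png

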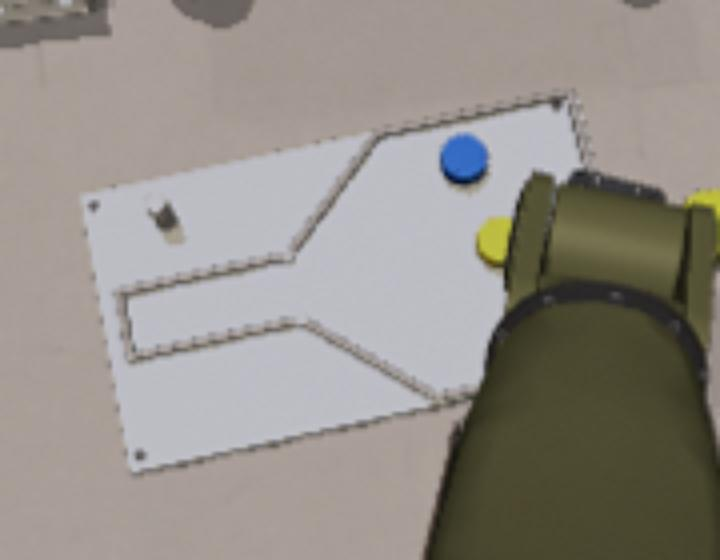

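Red is centred between the fingers (column ~258 vs. finger midline ~257), just ahead of them. Push it.

```bash
python3 -m handwheel '[[0,0,0,0.003,0,-0.02,0.213],[0,0,0,0.003,0,-0.035,0.213],[0,0,0,0.003,0,-0.05,0.213],[0,0,0,0.003,0,-0.07,0.213],[0,0,0,0.003,0,-0.095,0.213],[0,0,0,0.003,0,-0.12,0.213],[0,0,0,0.003,0,-0.145,0.213],[0,0,0,0.003,0,-0.17,0.213],[0,0,0,0.003,0,-0.195,0.213],[0,0,0,0.003,0,-0.22,0.213],[0,0,0,0.003,0,-0.245,0.213],[0,0,0,0.003,0,-0.27,0.213]]'; python3 - <<'E'
from h import *
where()
c=calibration('wrist');im=camera('wrist');cv2.imwrite('pics/w3.png',im[:,:,::-1])
plan([(-10.6,-5.4,30.5,27.6),(0,-8,30.5,0)])
E
```

```text
clock: 4.5
eef_pos: [501.6, -54.1, 30.6]
eef_rot: [1.087, 1.569, -0.88]
wrist_force: [-0.4, -0.5, 1.3]
finger_gap: 20.3
t 4.5 tray xy -49.7 -75.6 z 30.6 jaw in tray -27.6 tilt [ 0.001 -0.001 -1.   ] F [-0.4 -0.5  1.3] gap 20.3
(-10.6, -5.4, 30.5, 27.6) row [0.0003, 0.0002, -0.0005, 0.0002, 0.0076, -0.2657] mm 80.0 deg 0.1
(0, -8, 30.5, 0) row [-0.153, 0.0003, -0.0004, 0.0002, 0.0429, -0.2743] mm 83.0 deg 27.5
```

View pics/w3.png

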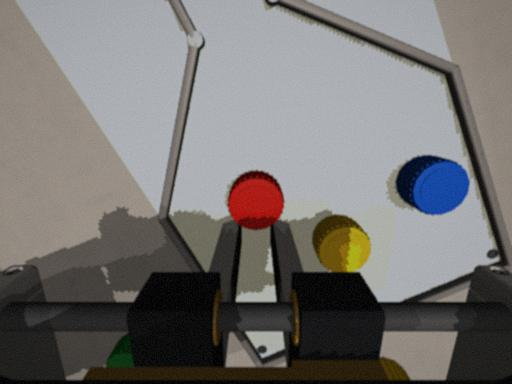

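Red is seated in the cradle at (256,200), and yellow and blue are clear of the fingers. Continue.

```bash
python3 -m handwheel '[[0,0,0,0,0.001,-0.023,0.213],[0,0,0,0,0.001,-0.046,0.213],[0,0,0,0,0.002,-0.07,0.213],[0,0,0,0,0.003,-0.095,0.213],[0,0,0,0,0.004,-0.12,0.213],[0,0,0,0,0.005,-0.145,0.213],[0,0,0,0,0.006,-0.17,0.213],[0,0,0,0,0.007,-0.195,0.213],[0,0,0,0,0.007,-0.22,0.213],[0,0,0,0,0.007,-0.245,0.213],[0,0,0,0,0.007,-0.265,0.213],[0,0,0,0,0.007,-0.265,0.213]]'; python3 - <<'E'
from h import *
where()
c=calibration('wrist');im=camera('wrist');cv2.imwrite('pics/w4.png',im[:,:,::-1])
plan([(-23*np.sin(np.radians(h)),15-23*np.cos(np.radians(h)),30.5,h) for h in(20,10,0)])
E
```

```text
clock: 6.05
eef_pos: [534.6, 19.4, 30.5]
eef_rot: [1.239, 1.569, -0.728]
wrist_force: [-0.1, -0.4, 0.3]
finger_gap: 19.8
t 6.05 tray xy -10.7 -5.1 z 30.5 jaw in tray -27.5 tilt [ 0.001 -0.001 -1.   ] F [-0.1 -0.4  0.3] gap 19.8
(np.float64(-7.86646329649038), np.float64(-6.612930278075893), 30.5, 20) row [-0.0418, 0.0002, -0.0005, 0.0001, 0.0107, -0.0008] mm 3.0 deg 7.5
(np.float64(-3.9939080863393976), np.float64(-7.650578319280786), 30.5, 10) row [-0.0974, 0.0003, -0.0005, 0.0001, 0.0237, -0.0037] mm 7.0 deg 17.5
(np.float64(-0.0), np.float64(-8.0), 30.5, 0) row [-0.1529, 0.0003, -0.0004, 0.0001, 0.036, -0.0089] mm 11.0 deg 27.5
```

View pics/w4.png

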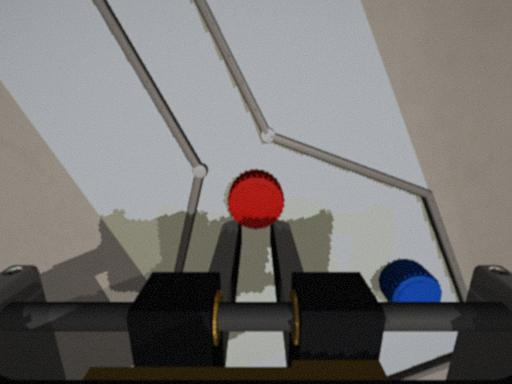

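Red sits at (256,200), just before the gate posts at (200,172) and (268,136). Turn about the cap to face +y.

```bash
python3 -m handwheel '[[-0.042,0,0,0,0.0107,0.002,0.213],[-0.0974,0,0,0,0.0237,0,0.213],[-0.1529,0,0,0,0.036,-0.006,0.213],[-0.1529,0,0,0,0.036,-0.008,0.213],[-0.1529,0,0,0,0.036,-0.009,0.213]]'; python3 - <<'E'
from h import *
where()
c=calibration('wrist');im=camera('wrist');cv2.imwrite('pics/w5.png',im[:,:,::-1]);np.save('w5.npy',c,allow_pickle=True)
im=im[20:260,150:350,::-1];cv2.imwrite('pics/w5z.png',cv2.resize(im,None,fx=2.5,fy=2.5,interpolation=cv2.INTER_CUBIC))
plan([(0,135,30.5,0)])
E
```

```text
clock: 6.72
eef_pos: [545.3, 17.4, 30.5]
eef_rot: [0.649, 1.569, -0.842]
wrist_force: [-0.2, 0.5, -0.8]
finger_gap: 19.7
t 6.72 tray xy -0.2 -8.0 z 30.5 jaw in tray -0.2 tilt [ 0.001 -0.001 -1.   ] F [-0.2  0.5 -0.8] gap 19.7
(0, 135, 30.5, 0) row [-0.0011, 0.0004, -0.0003, -0.0006, -0.0011, -0.4766] mm 143.0 deg 0.2
```

View pics/w5z.png

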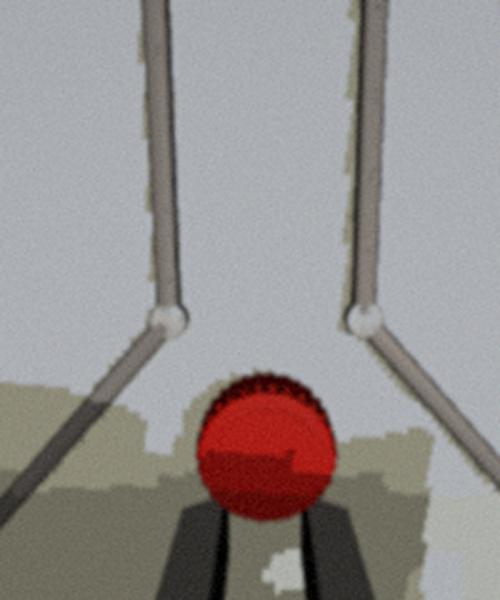

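Red at crop (267,447) is centred on the posts (168,320) and (365,320), midpoint 266.5. Push straight through.

```bash
python3 -m handwheel '[[-0.001,0,0,0,0,-0.02,0.213],[-0.001,0,0,0,0,-0.04,0.213],[-0.001,0,0,0,0,-0.06,0.213],[-0.001,0,0,0,0,-0.08,0.213],[-0.001,0,0,0,0,-0.1,0.213],[-0.001,0,0,0,0,-0.12,0.213],[-0.001,0,0,0,0,-0.14,0.213],[-0.001,0,0,0,0,-0.16,0.213],[-0.001,0,0,0,0,-0.18,0.213],[-0.001,0,0,0,0,-0.2,0.213],[-0.001,0,0,0,0,-0.22,0.213],[-0.001,0,0,0,0,-0.24,0.213]]'; python3 - <<'E'
from h import *
where()
im=camera('wrist');cv2.imwrite('pics/w6.png',im[:,:,::-1])
plan([(0,135,30.5,0)])
E
```

```text
clock: 8.28
eef_pos: [539.5, 89.6, 30.4]
eef_rot: [0.69, 1.569, -0.797]
wrist_force: [-0.9, 0.0, 0.3]
finger_gap: 20.3
t 8.28 tray xy 0.1 64.4 z 30.4 jaw in tray -0.0 tilt [ 0.001 -0.001 -1.   ] F [-0.9  0.   0.3] gap 20.3
(0, 135, 30.5, 0) row [0.0, 0.0003, -0.0003, -0.0005, -0.0003, -0.2333] mm 70.0 deg 0.1
```

View pics/w6.png

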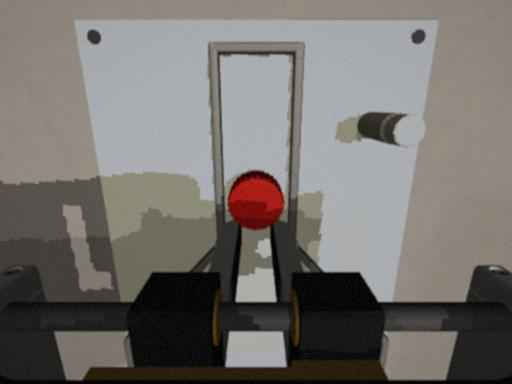

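Red is in the slot, centred at (256,200). Continue.

```bash
python3 -m handwheel '[[0,0,0,0,0,-0.02,0.213],[0,0,0,0,0,-0.04,0.213],[0,0,0,0,0,-0.06,0.213],[0,0,0,0,0,-0.08,0.213],[0,0,0,0,0,-0.1,0.213],[0,0,0,0,0,-0.12,0.213],[0,0,0,0,0,-0.14,0.213],[0,0,0,0,0,-0.16,0.213],[0,0,0,0,0,-0.18,0.213],[0,0,0,0,0,-0.2,0.213],[0,0,0,0,0,-0.22,0.213],[0,0,0,0,0,-0.233,0.213]]'; python3 - <<'E'
from h import *
where()
im=camera('wrist');cv2.imwrite('pics/w7.png',im[:,:,::-1])
plan([(0,125,30.5,0),(0,125,90,0)])
E
```

```text
clock: 9.82
eef_pos: [533.5, 160.2, 30.3]
eef_rot: [0.753, 1.569, -0.733]
wrist_force: [-0.0, -0.5, 0.5]
finger_gap: 19.9
t 9.82 tray xy 0.1 135.3 z 30.3 jaw in tray 0.0 tilt [ 0.001 -0.001 -1.   ] F [-0.  -0.5  0.5] gap 19.9
(0, 125, 30.5, 0) row [0.0001, 0.0003, -0.0003, -0.0005, -0.0002, 0.0351] mm 11.0 deg 0.1
(0, 125, 90, 0) row [0.0001, 0.0003, -0.0003, -0.1988, -0.0, 0.0353] mm 61.0 deg 0.1
```

View pics/w7.png

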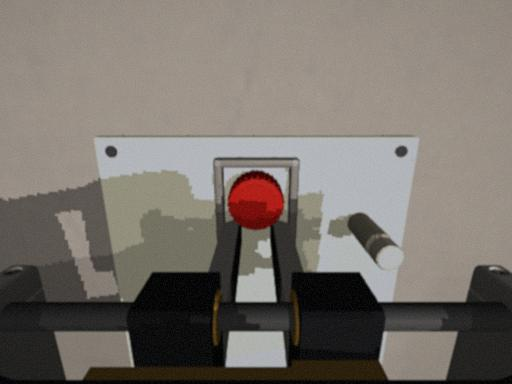

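```bash
python3 -m handwheel '[[0,0,0,0,0,0.02,0.213],[0,0,0,0,0,0.045,0.213],[0,0,0,-0.15,0,0.05,0.213],[0,0,0,-0.25,0,0.05,0.213]]'; python3 - <<'E'
from h import *
where()
plan([(88.4,-128.7,100,-31.6),(88.4,-128.7,30.5,-31.6)])
E
```

```text
clock: 10.38
eef_pos: [534.9, 144.8, 107.0]
eef_rot: [1.114, 1.569, -0.373]
wrist_force: [0.2, 0.1, -0.2]
finger_gap: 20.1
t 10.38 tray xy 0.3 119.8 z 107.0 jaw in tray -0.0 tilt [ 0.002 -0.001 -1.   ] F [ 0.2  0.1 -0.2] gap 20.1
(88.4, -128.7, 100, -31.6) row [-0.1757, 0.0004, -0.0005, 0.0245, 0.2941, 0.8282] mm 264.0 deg 31.6
(88.4, -128.7, 30.5, -31.6) row [-0.1757, 0.0004, -0.0005, 0.2562, 0.2937, 0.828] mm 275.0 deg 31.6
```

```bash
python3 -m handwheel '[[-0.1757,0,0,0,0.294,0.828,0.213],[-0.1757,0,0,0,0.294,0.828,0.213],[-0.1757,0,0,0,0.294,0.828,0.213],[-0.1757,0,0,0,0.294,0.828,0.213],[-0.1757,0,0,0,0.294,0.828,0.213],[-0.1757,0,0,0.02,0.294,0.828,0.213],[-0.1757,0,0,0.14,0.294,0.828,0.213],[-0.1757,0,0,0.22,0.294,0.828,0.213],[-0.1757,0,0,0.256,0.294,0.828,0.213],[-0.1757,0,0,0.256,0.294,0.828,0.213]]'; python3 - <<'E'
from h import *
where()
im=camera('wrist');cv2.imwrite('pics/w8.png',im[:,:,::-1])
plan([(23*.524,15-23*.852,30.5,-31.6)])
E
```

```text
clock: 11.62
eef_pos: [643.5, -94.8, 30.3]
eef_rot: [0.512, 1.569, -0.422]
wrist_force: [-0.3, 0.1, 0.9]
finger_gap: 20.0
t 11.62 tray xy 88.2 -128.1 z 30.3 jaw in tray 31.6 tilt [ 0.001 -0.001 -1.   ] F [-0.3  0.1  0.9] gap 20.0
(12.052, -4.596, 30.5, -31.6) row [0.0001, 0.0007, -0.0005, 0.0013, -0.0012, -0.4853] mm 146.0 deg 0.2
```

View pics/w8.png

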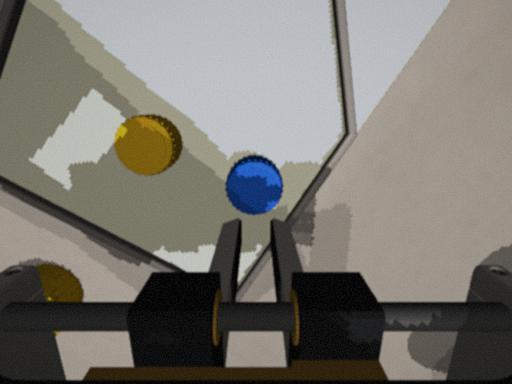

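Blue is centred at (254,185) between the fingers. Push.

```bash
python3 -m handwheel '[[0,0,0,0,0,-0.015,0.213],[0,0,0,0,0,-0.03,0.213],[0,0,0,0,0,-0.045,0.213],[0,0,0,0,0,-0.065,0.213],[0,0,0,0,0,-0.088,0.213],[0,0,0,0,0,-0.11,0.213],[0,0,0,0,0,-0.135,0.213],[0,0,0,0,0,-0.16,0.213],[0,0,0,0,0,-0.185,0.213],[0,0,0,0,0,-0.21,0.213],[0,0,0,0,0,-0.235,0.213],[0,0,0,0,0,-0.26,0.213]]' && python3 - <<'E'
from h import *
where()
im=camera('wrist');cv2.imwrite('pics/w9.png',im[:,:,::-1])
plan([(23*.524,15-23*.852,30.5,-31.6)])
E
```

```text
clock: 13.18
eef_pos: [597.4, -31.9, 31.1]
eef_rot: [0.617, 1.568, -0.317]
wrist_force: [0.8, -0.0, 1.2]
finger_gap: 20.2
t 13.18 tray xy 47.6 -61.5 z 31.1 jaw in tray 31.6 tilt [ 0.003 -0.001 -1.   ] F [ 0.8 -0.   1.2] gap 20.2
(12.052, -4.596, 30.5, -31.6) row [0.0003, 0.0006, -0.0004, 0.0012, -0.0013, -0.2212] mm 66.0 deg 0.1
```

View pics/w9.png

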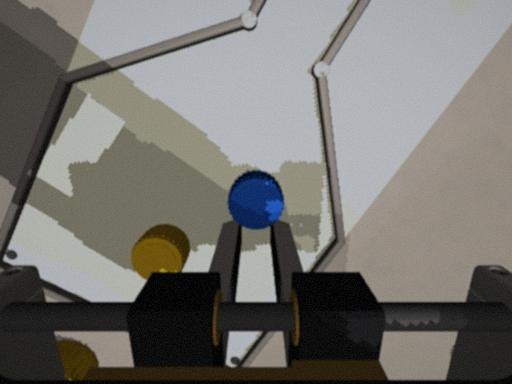

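Blue is cradled at (256,200), on course.

```bash
python3 -m handwheel '[[0,0,0,0.001,0,-0.02,0.213],[0,0,0,0.001,0,-0.04,0.213],[0,0,0,0.001,0,-0.06,0.213],[0,0,0,0.001,0,-0.08,0.213],[0,0,0,0.001,0,-0.1,0.213],[0,0,0,0.001,0,-0.12,0.213],[0,0,0,0.001,0,-0.145,0.213],[0,0,0,0.001,-0.001,-0.17,0.213],[0,0,0,0.001,-0.001,-0.19,0.213],[0,0,0,0.001,-0.001,-0.21,0.213],[0,0,0,0.001,-0.001,-0.221,0.213],[0,0,0,0.001,-0.001,-0.221,0.213]]' && python3 - <<'E'
from h import *
where()
im=camera('wrist');cv2.imwrite('pics/w10.png',im[:,:,::-1])
plan([(-23*np.sin(np.radians(h)),15-23*np.cos(np.radians(h)),30.5,h) for h in(-22,-11,0)])
E
```

```text
clock: 14.72
eef_pos: [557.2, 22.0, 30.5]
eef_rot: [0.633, 1.569, -0.301]
wrist_force: [0.5, -0.9, 0.2]
finger_gap: 19.9
t 14.72 tray xy 12.0 -4.4 z 30.5 jaw in tray 31.7 tilt [ 0.002 -0.001 -1.   ] F [ 0.5 -0.9  0.2] gap 19.9
(np.float64(8.615951648565977), np.float64(-6.32522865503611), 30.5, -22) row [0.0536, 0.0005, -0.0004, -0.0, -0.013, -0.001] mm 4.0 deg 9.6
(np.float64(4.388606893660531), np.float64(-7.57742521929627), 30.5, -11) row [0.1147, 0.0004, -0.0005, -0.0001, -0.0271, -0.0048] mm 8.0 deg 20.6
(np.float64(-0.0), np.float64(-8.0), 30.5, 0) row [0.1758, 0.0004, -0.0005, -0.0001, -0.0403, -0.0113] mm 13.0 deg 31.6
```

View pics/w10.png

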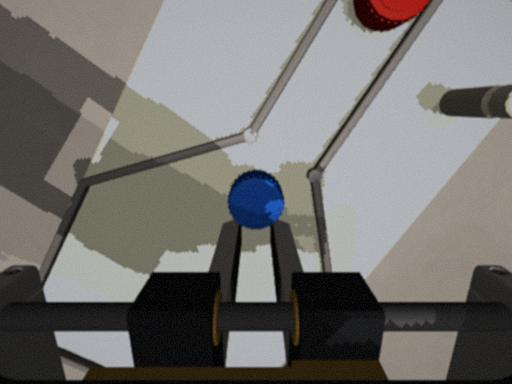

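```bash
python3 -m handwheel '[[0.0536,0,0,0,-0.013,0.002,0.213],[0.1147,0,0,0,-0.0271,-0.001,0.213],[0.1758,0,0,0,-0.0403,-0.008,0.213],[0.1758,0,0,0,-0.0403,-0.011,0.213],[0.1758,0,0,0,-0.0403,-0.0113,0.213]]'; python3 - <<'E'
from h import *
where()
im=camera('wrist')
im=im[20:260,150:350,::-1];cv2.imwrite('pics/w11z.png',cv2.resize(im,None,fx=2.5,fy=2.5,interpolation=cv2.INTER_CUBIC))
plan([(0,97,30.5,0)])
E
```

```text
clock: 15.4
eef_pos: [545.6, 17.4, 30.5]
eef_rot: [1.195, 1.569, -0.287]
wrist_force: [0.8, 0.2, 0.9]
finger_gap: 20.4
t 15.4 tray xy 0.1 -8.0 z 30.5 jaw in tray 0.2 tilt [ 0.002 -0.001 -1.   ] F [0.8 0.2 0.9] gap 20.4
(0, 97, 30.5, 0) row [0.0011, 0.0003, -0.0006, -0.0003, 0.0007, -0.35] mm 105.0 deg 0.2
```

View pics/w11z.png

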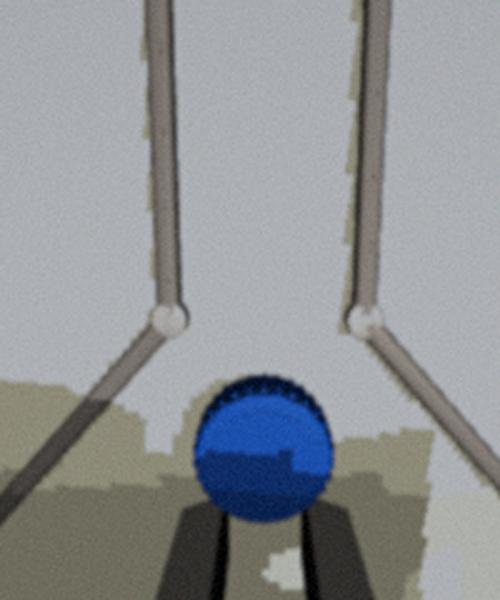

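Blue is 264 against post midpoint 266.5, about 0.7 mm left and within the ±3 mm clearance. Push through.

```bash
python3 -m handwheel '[[0.001,0,0,0,0.001,-0.02,0.213],[0.001,0,0,0,0.002,-0.04,0.213],[0.001,0,0,0,0.002,-0.06,0.213],[0.001,0,0,0,0.002,-0.08,0.213],[0.001,0,0,0,0.002,-0.1,0.213],[0.001,0,0,0,0.002,-0.12,0.213],[0.001,0,0,0,0.002,-0.14,0.213],[0.001,0,0,0,0.002,-0.16,0.213],[0.001,0,0,0,0.002,-0.18,0.213],[0.001,0,0,0,0.002,-0.2,0.213],[0.001,0,0,0,0.002,-0.22,0.213],[0.001,0,0,0,0.002,-0.24,0.213]]'; python3 - <<'E'
from h import *
where()
im=camera('wrist');cv2.imwrite('pics/w12.png',im[:,:,::-1])
plan([(0,97,30.5,0)])
E
```

```text
clock: 16.95
eef_pos: [539.9, 89.6, 30.4]
eef_rot: [1.217, 1.569, -0.269]
wrist_force: [0.1, -1.0, -0.4]
finger_gap: 20.1
t 16.95 tray xy 0.5 64.4 z 30.4 jaw in tray 0.0 tilt [ 0.002 -0.001 -1.   ] F [ 0.1 -1.  -0.4] gap 20.1
(0, 97, 30.5, 0) row [0.0003, 0.0002, -0.0006, -0.0003, -0.0015, -0.1068] mm 32.0 deg 0.1
```

View pics/w12.png

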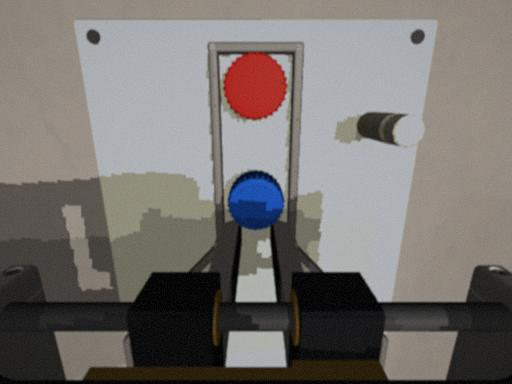

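Blue and red are in the file. Push blue ~32 mm more, then back off and lift.

```bash
python3 -m handwheel '[[0,0,0,0,0,-0.02,0.213],[0,0,0,0,0,-0.04,0.213],[0,0,0,0,-0.001,-0.06,0.213],[0,0,0,0,-0.001,-0.08,0.213],[0,0,0,0,-0.001,-0.1,0.213],[0,0,0,0,-0.001,-0.107,0.213],[0,0,0,0,-0.001,-0.107,0.213],[0,0,0,0,-0.001,-0.085,0.213],[0,0,0,0,-0.001,-0.06,0.213],[0,0,0,-0.15,0,-0.055,0.213],[0,0,0,-0.23,0,-0.055,0.213]]'; python3 - <<'E'
from h import *
where()
im=camera('wrist');cv2.imwrite('pics/w13.png',im[:,:,::-1])
plan([(-1,-147,100,0),(-1,-147,30.5,0)])
E
```

```text
clock: 18.38
eef_pos: [538.8, 105.9, 101.3]
eef_rot: [1.406, 1.567, -0.08]
wrist_force: [0.9, 0.9, 0.7]
finger_gap: 20.1
t 18.38 tray xy 0.8 80.7 z 101.3 jaw in tray 0.0 tilt [ 0.004 -0.    -1.   ] F [0.9 0.9 0.7] gap 20.1
(-1, -147, 100, 0) row [0.0001, 0.0002, -0.0023, 0.0132, -0.0099, 0.7595] mm 228.0 deg 0.4
(-1, -147, 30.5, 0) row [0.0001, 0.0002, -0.0023, 0.2449, -0.0115, 0.7594] mm 239.0 deg 0.4
```

View pics/w13.png

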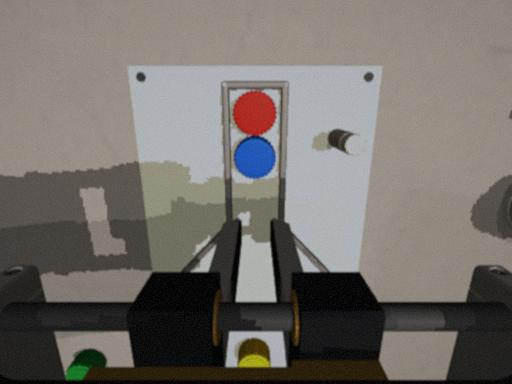

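Red (254,112) and blue (254,157) are in the slot. Go behind yellow.

```bash
python3 -m handwheel '[[0,0,-0.0023,0,-0.01,0.76,0.213],[0,0,-0.0023,0,-0.01,0.76,0.213],[0,0,-0.0023,0,-0.01,0.76,0.213],[0,0,-0.0023,0,-0.01,0.76,0.213],[0,0,-0.0023,0.02,-0.01,0.76,0.213],[0,0,-0.0023,0.14,-0.011,0.76,0.213],[0,0,-0.0023,0.21,-0.0115,0.76,0.213],[0,0,-0.0023,0.245,-0.0115,0.76,0.213],[0,0,-0.0023,0.245,-0.0115,0.76,0.213]]'; python3 - <<'E'
from h import *
where()
im=camera('wrist');cv2.imwrite('pics/w14.png',im[:,:,::-1])
plan([(0,-8,30.5,0),(0,59,30.5,0)])
E
```

```text
clock: 19.55
eef_pos: [556.0, -120.8, 30.0]
eef_rot: [-1.515, 1.57, -3.001]
wrist_force: [0.3, -0.0, 0.3]
finger_gap: 20.1
t 19.55 tray xy -1.2 -146.7 z 30.0 jaw in tray 0.0 tilt [-0.001 -0.    -1.   ] F [ 0.3 -0.   0.3] gap 20.1
(0, -8, 30.5, 0) row [0.0002, 0.0002, -0.0001, 0.0006, 0.0029, -0.463] mm 139.0 deg 0.0
(0, 59, 30.5, 0) row [0.0002, 0.0002, -0.0001, 0.0005, 0.0031, -0.6864] mm 206.0 deg 0.0
```

View pics/w14.png

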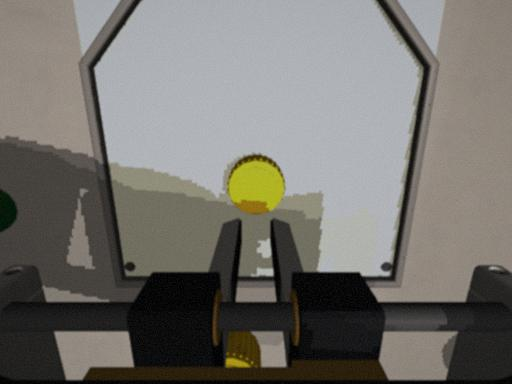

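Yellow is centred at (256,185). Push.

```bash
python3 -m handwheel '[[0,0,0,0,0,-0.015,0.213],[0,0,0,0,0,-0.03,0.213],[0,0,0,0,0,-0.045,0.213],[0,0,0,0,0,-0.065,0.213],[0,0,0,0,0,-0.088,0.213],[0,0,0,0,0,-0.11,0.213],[0,0,0,0,0.001,-0.135,0.213],[0,0,0,0,0.001,-0.16,0.213],[0,0,0,0,0.002,-0.185,0.213],[0,0,0,0,0.002,-0.21,0.213],[0,0,0,0,0.003,-0.235,0.213],[0,0,0,0,0.003,-0.26,0.213]]' && python3 -m handwheel '[[0,0,0,0,0,-0.02,0.213],[0,0,0,0,0,-0.04,0.213],[0,0,0,0,0,-0.06,0.213],[0,0,0,0,0,-0.08,0.213],[0,0,0,0,0,-0.1,0.213],[0,0,0,0,0,-0.12,0.213],[0,0,0,0,0,-0.14,0.213],[0,0,0,0,0,-0.16,0.213],[0,0,0,0,0,-0.18,0.213],[0,0,0,0,0,-0.2,0.213],[0,0,0,0,0,-0.2,0.213]]'; python3 - <<'E'
from h import *
where()
im=camera('wrist')
im=im[20:260,150:350,::-1];cv2.imwrite('pics/w15z.png',cv2.resize(im,None,fx=2.5,fy=2.5,interpolation=cv2.INTER_CUBIC))
plan([(0,59,30.5,0)])
E
```

```text
clock: 21.1
eef_pos: [550.6, -42.8, 30.7]
eef_rot: [0.344, 1.57, -1.142]
wrist_force: [0.0, -0.8, 0.0]
finger_gap: 20.3
clock: 22.48
eef_pos: [545.4, 17.5, 30.6]
eef_rot: [-0.082, 1.57, -1.567]
wrist_force: [0.3, 0.3, -0.3]
finger_gap: 20.2
t 22.48 tray xy -0.0 -7.9 z 30.6 jaw in tray 0.1 tilt [ 0. -0. -1.] F [ 0.3  0.3 -0.3] gap 20.2
(0, 59, 30.5, 0) row [0.0003, 0.0001, 0.0, 0.0002, 0.0003, -0.2239] mm 67.0 deg 0.1
```

View pics/w15z.png

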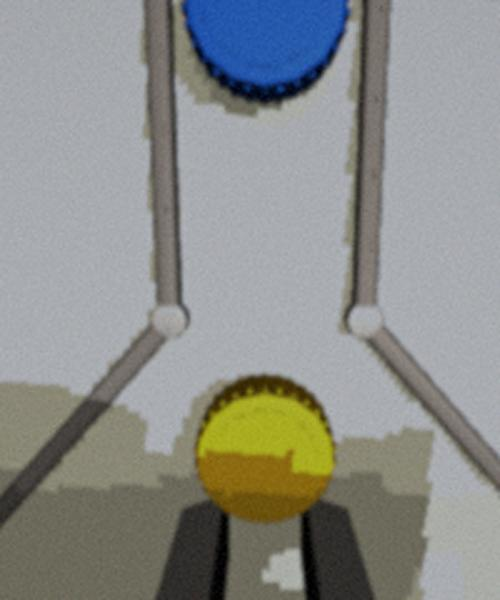

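Yellow is at 265, aligned with the posts (midpoint 267). Push through, back off and lift.

```bash
python3 -m handwheel '[[0,0,0,0,0.001,-0.02,0.213],[0,0,0,0,0.001,-0.04,0.213],[0,0,0,0,0.001,-0.06,0.213],[0,0,0,0,0.001,-0.08,0.213],[0,0,0,0,0.001,-0.1,0.213],[0,0,0,0,0.001,-0.12,0.213],[0,0,0,0,0.001,-0.14,0.213],[0,0,0,0,0.001,-0.16,0.213],[0,0,0,0,0.001,-0.18,0.213],[0,0,0,0,0.001,-0.2,0.213],[0,0,0,0,0.001,-0.22,0.213],[0,0,0,0,0.001,-0.224,0.213]]' && python3 -m handwheel '[[0,0,0,0,0,0,0.213],[0,0,0,0,0,0.02,0.213],[0,0,0,0,0,0.05,0.213],[0,0,0,-0.15,0,0.06,0.213],[0,0,0,-0.3,0,0.08,0.213],[0,0,0,-0.5,0,0.15,0.213],[0,0,0,-0.6,0,0.2,0.213],[0,0,0,-0.6,0,0.2,0.213]]'; python3 - <<'E'
from h import *
where()
c=calibration('wrist');im=camera('wrist');np.save('w16.npy',c,allow_pickle=True)
cv2.imwrite('pics/w16.png',im[:,:,::-1])
cv2.imwrite('pics/s16.png',camera('scene')[:,:,::-1])
for col in('red','blue','yellow'):
    for ce,ar in blobs(im,col,60):
        w=onplane(c,*ce,34)[:2]-T0;k,s=np.cos(YAW),np.sin(YAW);print(col,ce.round(1),ar,(k*w[0]+s*w[1]).round(1),(-s*w[0]+k*w[1]).round(1))
E
```

```text
clock: 24.02
eef_pos: [540.0, 84.7, 30.6]
eef_rot: [-0.147, 1.57, -1.632]
wrist_force: [-0.3, -0.7, -0.9]
finger_gap: 19.6
clock: 25.02
eef_pos: [545.9, 23.5, 212.9]
eef_rot: [1.356, 1.566, -0.131]
wrist_force: [-0.4, 0.6, -0.6]
finger_gap: 19.9
t 25.02 tray xy 1.0 -2.0 z 212.9 jaw in tray -0.0 tilt [ 0.004 -0.001 -1.   ] F [-0.4  0.6 -0.6] gap 19.9
red [253.8  35.2] 832 -0.5 159.5
blue [254.   71.3] 743 -0.5 121.7
yellow [253.9 105.2] 628 -0.7 83.8
yellow [240.7 341.5] 568 -22.1 -272.2
```

View pics/w16.png

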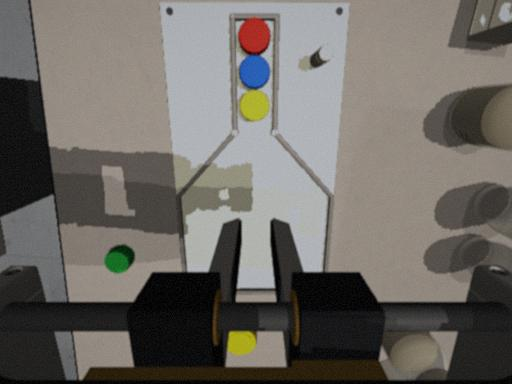

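View pics/s16.png

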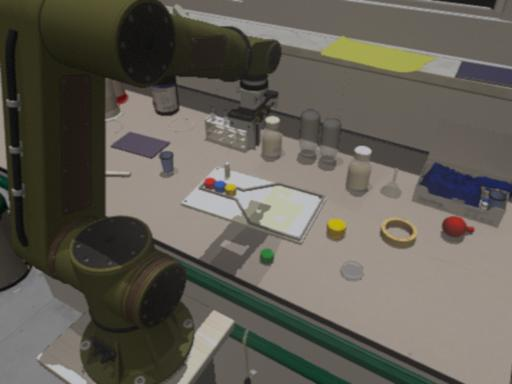

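The wrist view shows red (254,35), blue (254,71) and yellow (254,105) in a file past the posts. The vial, cup, petri dish and tape are at their original pixels in the scene view, and the gripper is clear.

```bash
python3 -c "
from cell import order;print(order.sign_off())"
```

```text
the job is handed in; nothing more can be done
None
```

All three caps stand in the slot, loaded red, then blue, then yellow, and the job is handed in at about 25 s of the 59 s allowed. I set the fingers 20 mm apart and used the gap as a cradle, pushing each cap over the deck, through the gate and into the slot.

- **Caps:** the last wrist picture put the centres at tray y of about 159.5 (red), 121.7 (blue) and 83.8 mm (yellow). All are past the 68 mm mark and within 1 mm of the slot's middle line.
- **Other things:** the vial, cup, petri dish and tape roll look unmoved in the scene picture, judged by eye only.
- **Robot:** wrist force stayed at about 1 N in every reading. The arm ended raised about 180 mm, touching nothing.
- **Disagreement:** the top and wrist cameras differed by 1 to 6 mm on the starting cap positions, most on red. I averaged them, and each cap's line-up with the gate posts, checked just before pushing through, was good to under 1 mm.

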